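Snap the spice jar into the empty clip of the rack

TASK

Put the loose spice jar (the slim one with the dark cap, standing on the worktop) away in the one empty spring clip of the jar rack. Keep it upright and just above the worktop, push it sideways into the clip through the clip's open front until it snaps fully home, and let go; do not lower it in from above. Leave the two spice jars that are already clipped in the rack where they are.

Things in the scene. Friction and masses are not known exactly. Their poses are not given: they have to be found in the camera images.
- jar: Loose spice jar: slim, round, dark brown cap, 41 mm in diameter, 105 mm tall (cap: top 21 mm), 0.08 to 0.15 kg, upright on the worktop in front of the rack. Origin: centre of its underside, z up. Not wanted, standing near it: a salt shaker (clear, grey top, 44 mm wide, 90 mm tall) and a sauce jar (white lid, 64 mm wide, 97 mm tall).
- clip_empty: The empty steel clip, fixed. Origin: on the worktop (z = 0) where the clipped jar's underside centre belongs; x points from the open front into the clip (away from the robot, up to 0.2 rad off), z up. Two sprung jaws, 32 to 50 mm high; flared lips 55 mm apart, 27 mm before the origin. Pushing a jar along +x takes 3 to 10 N until they snap shut behind it; a plate 21 mm past the origin stops it.
- jar_b: Spice jar of the same size already held in a clip, to be left there. Origin: centre of its underside, z up. The rack is a low wooden rail with three equal clips 95 mm apart in a row; which one is empty varies. Rail and clips end 53 mm above the worktop: above that the space round and behind a jar is clear for fingers. Clipped jars stand on the worktop itself.
- jar_c: The other spice jar of the same size already held in a clip (different label, also a dark cap), to be left there. Origin: centre of its underside, z up.

How it is judged:
By the outcome, as a careful person would: the job done as asked, in the order asked, and still so for the second after the job is handed in, with the robot touching nothing.
It also fails if it takes over 43 s, if anything falls off the work surface, if the arm or the gripper's body presses on something with over 40 N, if the wrist force passes 120 N, or if a joint passes its speed limit or range.

ROBOT

A 6-joint arm with a two-finger parallel gripper is mounted at the origin on a cart in front of the work surface, level with it; the furniture and walls round the work are solid. World frame = base frame: x ahead of the robot, y to its left, z up, the work surface at z = 0. Lengths are in mm, angles in rad, forces in N, time in s.
With the tool pointing down it reaches from about 275 to 750 mm from the base axis. Payload 10.2 kg.
Tool frame: the origin (TCP) lies at the centre of the arm's flange, where the gripper is bolted on; the fingertips stand 173 mm ahead of it and the grasp point (between the pads) lies 155 mm ahead of it; z points along the fingers, y is the line along which they close (so a half turn about z gives the same grasp; the last joint's range is limited). The gripper opens to 85 mm and grips with 20 to 120 N. Pads are 22 mm wide; open, the fingers measure 114 mm over their backs; the gripper's body (76 mm by 85 mm) begins 54 mm behind the grasp point. The pads swing forward as they close: fully open they stand 13 mm farther back than shut.
Start: joints at [-1.486, 0.313, 1.498, -0, 1.331, -0.223], TCP at [159.043, -500.338, 404.694] pointing down, gripper open.
Joint ranges: [-2.94, 2.94], [-0.97, 2.17], [0.19, 2.56], [-1.23, 4.37], [0.02, 3.11], [-2.88, 2.88]. Speed limits (rad/s): [2.39, 2.39, 3.01, 3.14, 3.14, 3.14].

INTERFACE

Orientations are given as a unit quaternion [w, x, y, z].
In Python, from rig import ctrl, imaging, job gives the robot as it stands (ctrl), with the cameras (imaging) and the job (job).
- The arm moves only by the tool shift_gripper, called by a JSON object that holds its "fn" and its "kwargs". Schema: {"type":"object","properties":{"moves":{"type":"array","items":{"type":"array","items":{"type":"array","items":{"type":"number"},"minItems":6,"maxItems":6},"minItems":1,"maxItems":8},"minItems":1,"maxItems":1},"aperture":{"type":"number"},"clamp_n":{"type":"number"},"only":{"type":"string"},"quiet":{"type":"boolean"},"lines":{"type":"string"}},"required":["moves"],"additionalProperties":false}. moves is a list that holds a single list of rows (three levels of brackets), with 1 to 8 rows, each of 6 numbers: dx, dy, dz in parts of the range, where 1.0 means 50 cm, then a rotation vector rx, ry, rz in normalised numbers (1 is 90 degrees); each row is the pose to reach, as a shift and turn from the pose commanded when the call began, along the tool's axes at that moment; what a row does not reach only later rows make up. A row lasts 1/10 s, in which the tool goes at most 50 mm and 0.15 rad, less where a joint would pass 70% of its speed; a pose out of reach is approached as far as the arm can. aperture is the opening from 0.0 (shut) to 1.0 (fully open), set as the call begins (left out keeps the last). The fingers move at their own pace and stop on an object; clamp_n is the grip in N (left out, the last holds). Time passes only in rows, so rows that do not move let the fingers close. The tool returns the time, the measured TCP pose, the force, the opening and the grip force at its end. only (a regular expression) keeps the lines of the reply that match it, lines (a string "A,B") keeps lines A to B, and quiet returns only ok. A shift or turn number past 1, either way, is cut back to 1. Input that does not fit is refused with a message, and nothing moves.
- ctrl.sense(): the state, without advancing time (a new reading comes with each control period).
- imaging.capture(name): name is "scene" or "side" or "wrist"; returns the picture (480x640x3 uint8, red, green, blue); there is no depth.
- imaging.calibration(name): a dict with "fx", "fy", "cx", "cy" (pixels), "position" and "attitude" of the camera in the world. Camera axes: x right, y down, z forward; pixel columns grow to the right and rows downward; lengths in mm; the calibration is good to about 2 mm. A picture is of the moment at which its call begins: read the wrist's pose just before it. calibration takes no time and is no camera call; for the wrist camera it gives the pose at the moment of the call.
- job.finish_job(): hands the job in; it is judged then, once.
The state is a dict: "time_s": time; "joints": joint angles; "dq": joint speeds; "tau": joint torques, N m; "eef_pos": TCP position; "ee_rot": TCP orientation; "force": force on the tool from outside, world axes, zero at the start; "wrist_torque": the same for the moment, N m; "grip_width": opening from 0.0 (shut) to 1.0 (fully open); "grip_force": force on a finger pad.
Only numpy, scipy, OpenCV 4.12 (cv2) and the standard library are available. Lean on these libraries where they do the work, as an engineer would, in place of code of your own. Each camera call takes 0.05 s, during which the arm holds its last target. There are 200 camera calls.

## Working session

There is one attempt and no reset: what is moved stays moved. The work goes in short steps, Python scripts to look and compute and a tool call to move; the robot and the scene stay as the last step left them, time stands still between calls to the robot, and variables do not carry over. Pictures are saved under pics/ and viewed, at most 10 in all, crops included, and the job is handed in when it is done.

```bash
ls; mkdir -p pics
```

Run:
```python
from rig import ctrl, imaging, job
import cv2
s=ctrl.sense(); print(s['time_s'],s['eef_pos'],s['ee_rot'],s['grip_width'])
for n in('scene','side'):
    cv2.imwrite(f'pics/{n}0.png',imaging.capture(n)[:,:,::-1]); print(imaging.calibration(n))
```

```text
pics
rig.py
0.0 [ 159.05668226 -500.28643269  404.12082046] [-6.68197138e-04  9.88180273e-01  1.53294803e-01  6.44558716e-05] 1.0023898383621235
{'fx': 621.7846647761814, 'fy': 621.7846647761814, 'cx': 316.29274616766037, 'cy': 229.86478643779668, 'position': array([ 60.28543393, 695.83695824, 544.65417295]), 'attitude': array([ 0.14471833, -0.23581072,  0.82615831, -0.49082824])}
{'fx': 617.8928047556162, 'fy': 617.8928047556162, 'cx': 324.0077320276684, 'cy': 237.8814481717795, 'position': array([  587.58155717, -1039.80276912,   542.71258795]), 'attitude': array([-0.52230099,  0.85207463,  0.03133892, -0.01372516])}
```

View pics/scene0.png

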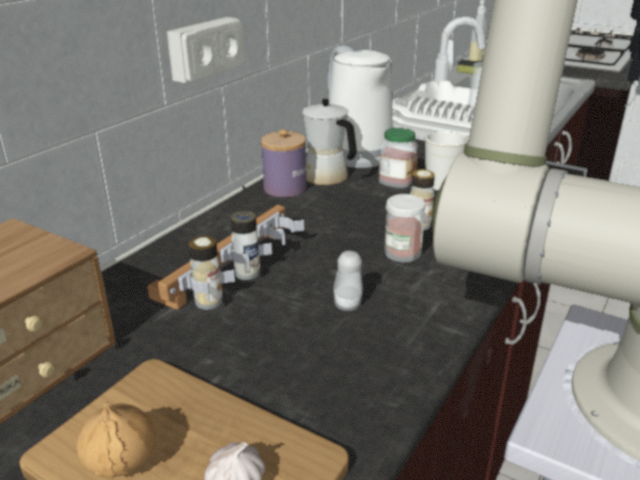

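View pics/side0.png

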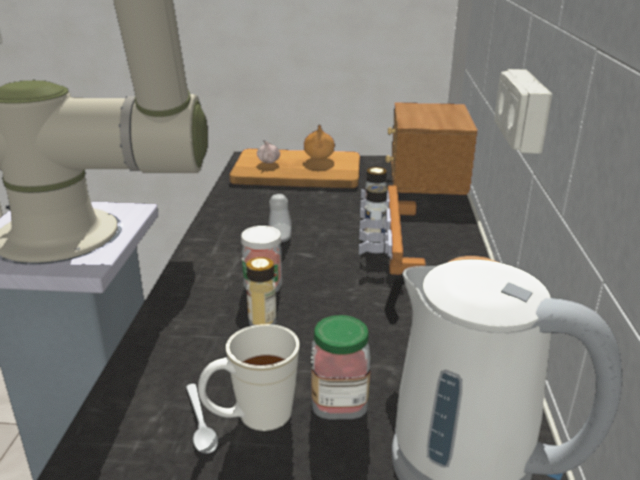

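The scene view shows the two clipped jars with caps near (203,245) and (243,220). The empty clip is at about (285,225), and the loose jar's cap is near (423,178), behind the white-lidded sauce jar at (405,225). In the side view the loose jar is at (261,290), with its cap top at about (261,265). The clips are at about (376,235), in front of the orange rail.

Run:
```python
import cv2,numpy as np
a=cv2.imread('pics/scene0.png');b=cv2.imread('pics/side0.png')
r=lambda im,x,y,w,h:cv2.resize(im[y:y+h,x:x+w],(w*4,h*4),interpolation=cv2.INTER_CUBIC)
# tiles 4x: scene clips (150..340,195..315)  ; side jar (230..310,220..340), side clips (340..430,160..280)
L=np.zeros((600,800,3),np.uint8)
t=r(a,240,195,100,75);L[:300,:400]=t
t=r(a,380,155,100,75);L[:300,400:]=t
t=r(b,220,250,100,75);L[300:,:400]=t
t=r(b,340,200,100,75);L[300:,400:]=t
cv2.imwrite('pics/crops.png',L)
```

Create h.py:
```python
import numpy as np
from scipy.spatial.transform import Rotation as R
from rig import ctrl, imaging, job
def ray(n,u,v,c=None):
    c=c or imaging.calibration(n);q=np.array(c['attitude'])
    d=R.from_quat(q[[1,2,3,0]]).apply([(u-c['cx'])/c['fx'],(v-c['cy'])/c['fy'],1])
    return np.array(c['position']),d/np.linalg.norm(d)
def onz(n,u,v,z,c=None):
    p,d=ray(n,u,v,c);return (p+d*(z-p[2])/d[2]).round(1)
def tri(*rs):
    A=sum(np.eye(3)-np.outer(d,d) for p,d in rs);b=sum((np.eye(3)-np.outer(d,d))@p for p,d in rs)
    x=np.linalg.solve(A,b);return x.round(1),[round(float(np.linalg.norm(np.cross(x-p,d))),1) for p,d in rs]
```

```text
(no output)
```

View pics/crops.png

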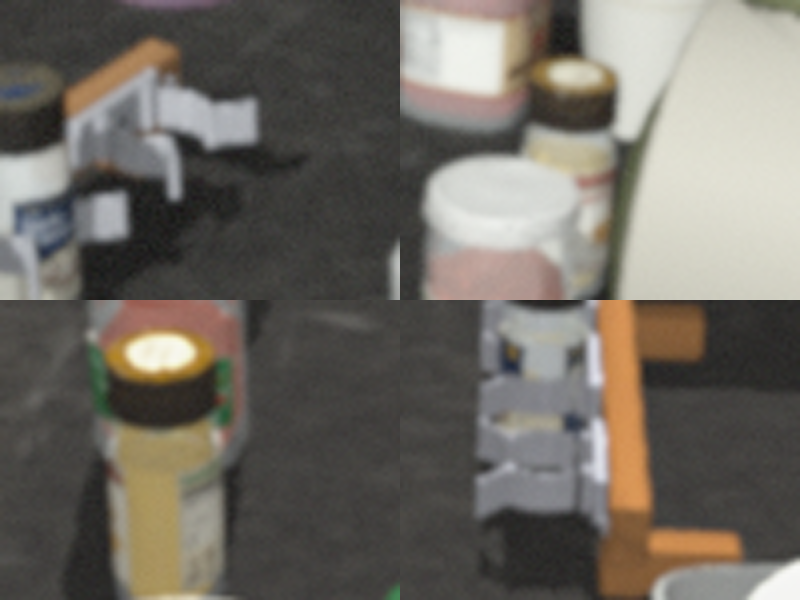

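The crops put the loose jar's cap-top centre at scene (424,174) and side (260.5,264). The empty clip's lip tips are at scene (304,219) and (285,229) (upper edges), and its side-view jaws span (360-388, 240-255).

Run:
```python
from h import *
print('jar',onz('scene',424,173.7,105),onz('side',260.5,264.2,105),tri(ray('scene',424,173.7),ray('side',260.5,264.2)))
b=onz('scene',203,242,105);c=onz('scene',243.5,217,105);print('b',b,'c',c,np.linalg.norm(b-c), 'side b/c',onz('side',376,172,105))
print('empty ext',c+(c-b)*95/np.linalg.norm(c-b))
print('lips',onz('scene',304,219,50),onz('scene',285,230,50),'bottom',onz('scene',303.5,231,32),onz('scene',285,245,32))
print('side near lip',onz('side',359.5,243,50),onz('side',360,254,32))
print('sauce',onz('scene',404.5,203,97),'salt',onz('scene',348,256,90))
import cv2
c=imaging.calibration('wrist');print(c)
cv2.imwrite('pics/w0.png',imaging.capture('wrist')[:,:,::-1])
```

```text
jar [ 442.6 -266.5  105. ] [ 448.2 -273.5  105. ] (array([ 446.1, -271.1,  103. ]), [1.6, 1.6])
b [614.3 125.8 105. ] c [613.1  33.4 105. ] 92.40779187925659 side b/c [616.5 112.6 105. ]
empty ext [611.8663378  -61.59198954 105.        ]
lips [588.1 -97.9  50. ] [593.5 -48.   50. ] bottom [583.5 -88.7  32. ] [583.1 -32.   32. ]
side near lip [589.2 -89.   50. ] [590.8 -95.6  32. ]
sauce [ 428.2 -155.7   97. ] salt [429.4  29.5  90. ]
{'fx': 335.85008433487917, 'fy': 335.85008433487917, 'cx': 320.0880760183892, 'cy': 240.01512613164223, 'position': array([ 231.9702849 , -477.36320022,  372.86145919]), 'attitude': array([ 0.12146916,  0.79785606, -0.58361447, -0.08980591])}
```

The rows are not in the units I measure in: shifts go in shares of 50 cm and turns go in shares of 90 degrees. I convert before sending: 343 mm is 0.686, 301 mm is 0.602, -1.2 rad is -0.7639.

{"fn": "shift_gripper", "kwargs": {"moves": [[[0.086, -0.032, 0, 0, 0, -0.0955], [0.172, -0.066, 0, 0, 0, -0.191], [0.258, -0.098, 0, 0, 0, -0.2865], [0.344, -0.132, 0, 0, 0, -0.382], [0.43, -0.164, 0, 0, 0, -0.4775], [0.516, -0.196, 0, 0, 0, -0.573], [0.602, -0.23, 0, 0, 0, -0.6685], [0.686, -0.262, 0, 0, 0, -0.7639]]], "aperture": 1.0}}

```text
time_s: 0.95
eef_pos: [447.5, -270.0, 404.6]
ee_rot: [-0.0, 0.727, 0.687, -0.0]
force: [0.6, -1.4, 0.3]
grip_width: 1.0
grip_force: 0.0
```

{"fn": "shift_gripper", "kwargs": {"moves": [[[0, 0, 0, 0, 0, -0.0382], [0, 0, 0, 0, 0, -0.0382], [0, 0, 0, 0, 0, -0.0382], [0, 0, 0, 0, 0, -0.0382]]]}}

```text
time_s: 1.35
eef_pos: [445.7, -272.2, 404.7]
ee_rot: [-0.0, 0.709, 0.705, -0.0]
force: [-0.2, -0.7, -0.2]
grip_width: 1.003
grip_force: 0.0
```

Run:
```python
from h import *
import cv2
s=ctrl.sense();print(s['time_s'],s['eef_pos'],s['ee_rot'],R.from_quat(np.array(s['ee_rot'])[[1,2,3,0]]).as_matrix().round(3))
import json
c=imaging.calibration('wrist');json.dump({k:np.array(v).tolist() for k,v in c.items()},open('w1.json','w'))
cv2.imwrite('pics/w1.png',imaging.capture('wrist')[:,:,::-1]);print(c['position'])
```

```text
1.35 [ 445.71081308 -272.18877613  404.66134686] [-6.85035983e-05  7.09133199e-01  7.05074535e-01 -3.48029412e-05] [[ 0.006  1.    -0.   ]
 [ 1.    -0.006  0.   ]
 [ 0.    -0.    -1.   ]]
[ 446.13303837 -195.93683683  373.30945652]
```

View pics/w1.png

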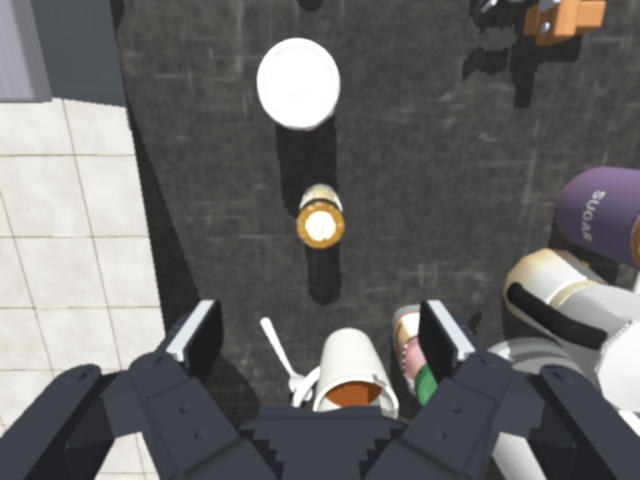

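The wrist view looks down: image right is world +x and image up is +y. The jar's cap-top centre is at (320,226), the sauce lid at (298,83), and one end of the rail at (565,15).

Run:
```python
from h import *
import json,cv2
c=json.load(open('w1.json'))
im=cv2.imread('pics/w1.png');h=cv2.cvtColor(im,cv2.COLOR_BGR2HSV)
m=cv2.inRange(h,(8,120,90),(30,255,255));m[:180]=0;m[270:]=0;m[:,:280]=0;m[:,360:]=0
p=cv2.findNonZero(m);cc,r=cv2.minEnclosingCircle(p);print(cc,r)
print(onz('wrist',*cc,105,c),onz('wrist',320,226,105,c),'diam',onz('wrist',cc[0]-r,cc[1],105,c),onz('wrist',cc[0]+r,cc[1],105,c))
print('tri',tri(ray('wrist',320,226,c),ray('scene',424,173.7),ray('side',260.5,264.2)))
print('axis dir',ray('wrist',320,240,c))
```

```text
(320.0128173828125, 224.3290557861328) 24.04541015625
[ 445.7 -266.4  105. ] [ 445.7 -267.8  105. ] diam [ 425.9 -266.3  105. ] [ 465.6 -266.5  105. ]
tri (array([ 445.7, -269.2,  102.8]), [0.8, 2.0, 1.7])
axis dir (array([ 446.13303837, -195.93683683,  373.30945652]), array([-0.00181974, -0.29878996, -0.95431716]))
```

In the tool's units: 169 mm is 0.338, 155 mm is 0.31.

{"fn": "shift_gripper", "kwargs": {"moves": [[[0.008, 0, 0.08, 0, 0, 0], [0.008, 0, 0.16, 0, 0, 0], [0.008, 0, 0.24, 0, 0, 0], [0.008, 0, 0.31, 0, 0, 0], [0.008, 0, 0.338, 0, 0, 0], [0.008, 0, 0.338, 0, 0, 0]]], "aperture": 1.0}}

```text
time_s: 2.0
eef_pos: [445.5, -267.8, 233.9]
ee_rot: [-0.002, 0.709, 0.705, -0.0]
force: [-0.1, 0.6, 0.4]
grip_width: 1.002
grip_force: 0.0
```

{"fn": "shift_gripper", "kwargs": {"moves": [[[0, 0, 0, 0, 0, 0], [0, 0, 0, 0, 0, 0], [0, 0, 0, 0, 0, 0], [0, 0, 0, 0, 0, 0], [0, 0, 0, 0, 0, 0], [0, 0, 0, 0, 0, 0], [0, 0, 0, 0, 0, 0], [0, 0, 0, 0, 0, 0]]], "aperture": 0.0, "clamp_n": 50}}

```text
time_s: 2.8
eef_pos: [446.3, -267.8, 236.9]
ee_rot: [0.001, 0.708, 0.706, -0.0]
force: [-2.3, 0.5, 6.9]
grip_width: 0.466
grip_force: 49.8
```

In the tool's units: 93 mm is 0.186, 84 mm is 0.168.

{"fn": "shift_gripper", "kwargs": {"moves": [[[0, 0, -0.01, 0, 0, 0], [0, 0.04, -0.01, 0, 0, 0], [0, 0.1, -0.01, 0, 0, 0], [0, 0.16, -0.01, 0, 0, 0], [0.07, 0.168, -0.01, 0, 0, 0], [0.14, 0.168, -0.01, 0, 0, 0], [0.186, 0.168, -0.01, 0, 0, 0], [0.186, 0.168, -0.01, 0, 0, 0]]]}}

```text
time_s: 3.6
eef_pos: [530.6, -172.3, 241.0]
ee_rot: [-0.0, 0.707, 0.707, 0.0]
force: [0.1, 0.1, -1.4]
grip_width: 0.461
grip_force: 50.9
```

Run:
```python
from h import *
import cv2,json
print(ctrl.sense()['eef_pos'])
c=imaging.calibration('wrist');json.dump({k:np.array(v).tolist() for k,v in c.items()},open('w2.json','w'))
cv2.imwrite('pics/w2.png',imaging.capture('wrist')[:,:,::-1]);print(ctrl.sense()['eef_pos'],c['position'])
```

```text
[ 530.59391217 -172.27115823  241.0020687 ]
[ 530.66076907 -173.80164431  241.10623772] [530.55926481 -95.98540715 209.68646314]
```

View pics/w2.png

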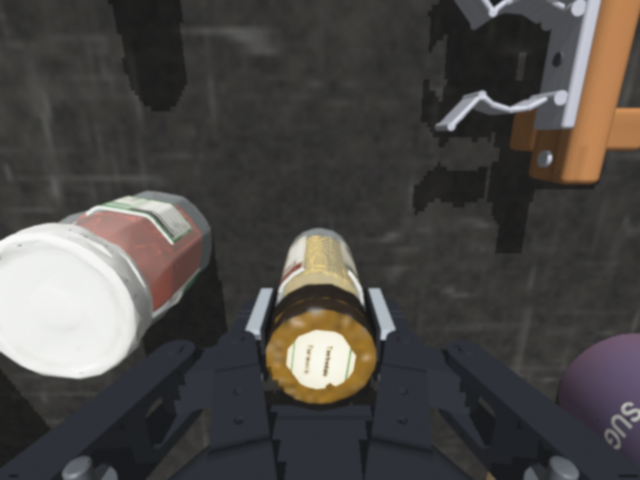

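The jar hangs upright in the grasp, with its cap at (321,360). The clip's near lip tip is at (437,127), and the other lip is cut off at the top of the image. I'll move in front of the clip so both lips are visible.

In the tool's units: 106 mm is 0.212, 98 mm is 0.196.

{"fn": "shift_gripper", "kwargs": {"moves": [[[0.07, -0.01, 0, 0, 0, 0], [0.14, -0.01, 0, 0, 0, 0], [0.196, -0.01, 0, 0, 0, 0], [0.212, -0.01, 0, 0, 0, 0], [0.212, -0.01, 0, 0, 0, 0], [0.212, -0.01, 0, 0, 0, 0]]]}}

```text
time_s: 4.25
eef_pos: [526.0, -70.0, 240.8]
ee_rot: [0.0, 0.708, 0.706, 0.0]
force: [0.5, -0.9, -1.4]
grip_width: 0.466
grip_force: 50.8
```

Run:
```python
from h import *
import cv2,json
c=imaging.calibration('wrist');json.dump({k:np.array(v).tolist() for k,v in c.items()},open('w3.json','w'))
print(ctrl.sense()['eef_pos'])
cv2.imwrite('pics/w3.png',imaging.capture('wrist')[:,:,::-1])
```

```text
[526.04708982 -70.04510986 240.84653674]
```

View pics/w3.png

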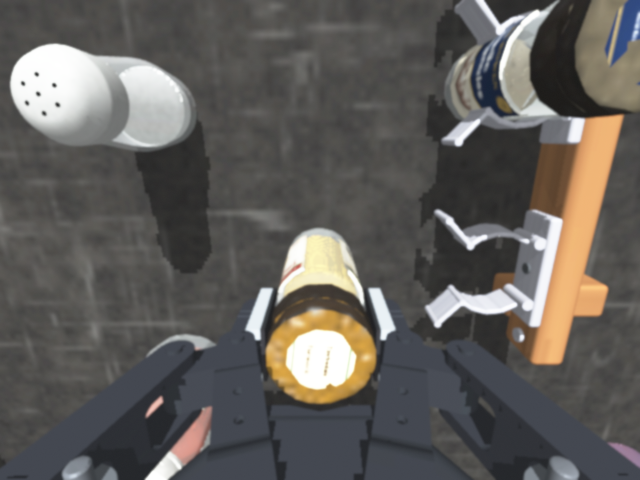

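Both clip lips are visible: the far tip is at about (437,211) and the near tip at about (436,325), top edge. The plate's top edge runs from (560,217) to (536,325), and the rail's outer top edge from (622,117) to (562,362). The neighbouring clip's near lip is at (447,144).

Run:
```python
from h import *
import json,cv2
c=json.load(open('w3.json'));g=lambda u,v,z:onz('wrist',u,v,z,c)
print('far',g(437,211,50),g(437,211,32),'near',g(436,325,50),g(427,307,32))
for a,b,z in(((560,217),(536,325),50),((622,117),(562,362),53)):
    p,q=g(*a,z),g(*b,z);d=p-q;print(p,q,'clip x yaw',np.arctan2(d[1],d[0])-np.pi/2)
print('jar cap',g(321,360,110))
im=cv2.imread('pics/w3.png')[190:340,400:600];cv2.imwrite('pics/w3c.png',cv2.resize(im,(800,600),interpolation=cv2.INTER_CUBIC))
```

```text
far [583.  -29.4  50. ] [589.4 -33.4  32. ] near [588.8 -92.3  50. ] [589.3 -91.3  32. ]
[643.3 -32.6  50. ] [642.9 -92.5  50. ] clip x yaw -0.006677697068957267
[658.9  13.   53. ] [ 659.4 -114.    53. ] clip x yaw 0.003936987532956904
jar cap [526.5 -69.  110. ]
```

View pics/w3c.png

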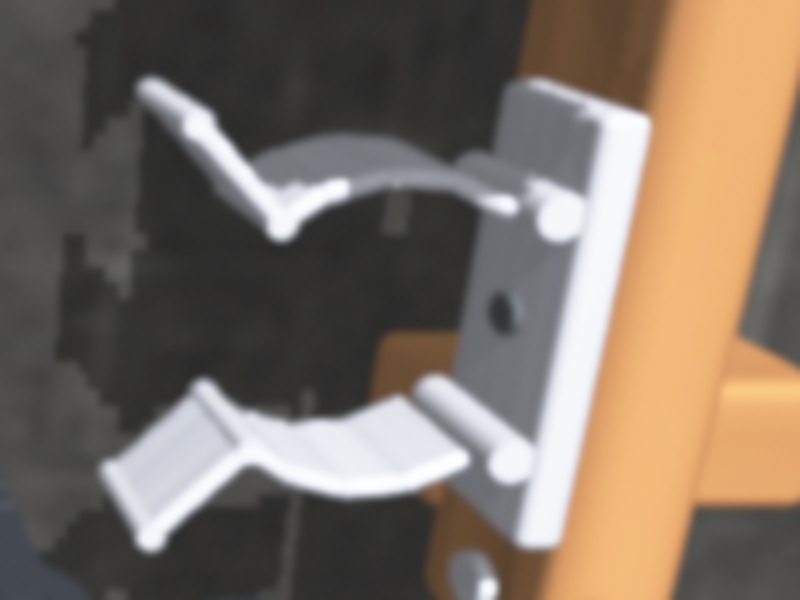

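Run:
```python
from h import *
import json
c=json.load(open('w3.json'));g=lambda u,v,z:onz('wrist',u,v,z,c)
for n,p,q in(('tip50',(447.5,221),(437.5,325)),('tip32',(437.5,212),(427,307.5)),('neck50',(470,246),(461,302.5)),('pins50',(540,244.5),(527.5,305.5)),('root50',(528,241),(517,305)),('plateface top',(549,217.5),(529.5,326))):
    a,b=g(*p,50 if n!='tip32' else 32),g(*q,50 if n!='tip32' else 32);d=a-b
    print(n,a,b,'mid',(a+b)/2,'gap',np.linalg.norm(d),'yaw',np.arctan2(d[1],d[0])-np.pi/2)
```

```text
tip50 [588.7 -34.4  50. ] [589.6 -92.3  50. ] mid [589.15 -63.35  50.  ] gap 57.90699439618672 yaw 0.015542789729515949
tip32 [589.7 -33.9  32. ] [589.3 -91.6  32. ] mid [589.5  -62.75  32.  ] gap 57.701386465144836 yaw -0.006932297962083611
neck50 [601.3 -47.3  50. ] [600.7 -78.8  50. ] mid [601.   -63.05  50.  ] gap 31.50571376750573 yaw -0.019045315982013422
pins50 [636.3 -46.7  50. ] [636.2 -80.7  50. ] mid [636.25 -63.7   50.  ] gap 34.0001470585055 yaw -0.0029411679897284326
root50 [629.9 -44.8  50. ] [630.5 -80.4  50. ] mid [630.2 -62.6  50. ] gap 35.60505582076794 yaw 0.016852337041343368
plateface top [638.  -32.8  50. ] [639.5 -93.1  50. ] mid [638.75 -62.95  50.  ] gap 60.318653831132536 yaw 0.02487049281160525
```

Clip origin is (616.4, -63) with yaw about 0; the measured plate at 638.5 agrees with origin + 21. I'll align first, then push.

In the tool's units: 40 mm is 0.08, 25 mm is 0.05.

{"fn": "shift_gripper", "kwargs": {"moves": [[[0.012, 0.02, 0.002, 0, 0, 0], [0.012, 0.05, 0.004, 0, 0, 0], [0.012, 0.08, 0.004, 0, 0, 0], [0.012, 0.08, 0.004, 0, 0, 0], [0.012, 0.08, 0.004, 0, 0, 0]]], "clamp_n": 70}}

```text
time_s: 4.8
eef_pos: [565.9, -63.1, 238.3]
ee_rot: [-0.0, 0.708, 0.706, -0.0]
force: [-0.5, -0.4, -0.6]
grip_width: 0.463
grip_force: 71.1
```

{"fn": "shift_gripper", "kwargs": {"moves": [[[0, 0.016, 0, 0, 0, 0], [0, 0.032, 0, 0, 0, 0], [0, 0.046, 0, 0, 0, 0], [0, 0.06, 0, 0, 0, 0], [0, 0.072, 0, 0, 0, 0], [0, 0.084, 0, 0, 0, 0], [0, 0.094, 0, 0, 0, 0], [0, 0.094, 0, 0, 0, 0]]]}}

```text
time_s: 5.6
eef_pos: [613.8, -63.1, 238.9]
ee_rot: [0.001, 0.708, 0.706, 0.001]
force: [4.7, 0.2, -3.1]
grip_width: 0.462
grip_force: 71.7
```

In the tool's units: 3 mm is 0.006, 2 mm is 0.004.

{"fn": "shift_gripper", "kwargs": {"moves": [[[0, 0.004, 0, 0, 0, 0], [0, 0.006, 0, 0, 0, 0], [0, 0.006, 0, 0, 0, 0]]]}}

```text
time_s: 5.9
eef_pos: [616.0, -63.1, 238.9]
ee_rot: [0.0, 0.708, 0.706, 0.0]
force: [1.7, -0.2, -1.6]
grip_width: 0.459
grip_force: 71.7
```

{"fn": "shift_gripper", "kwargs": {"moves": [[[0, 0.002, 0, 0, 0, 0], [0, 0.004, 0, 0, 0, 0], [0, 0.004, 0, 0, 0, 0]]]}}

```text
time_s: 6.2
eef_pos: [617.8, -63.3, 238.7]
ee_rot: [-0.0, 0.708, 0.706, -0.0]
force: [-0.7, -1.7, -0.2]
grip_width: 0.461
grip_force: 72.0
```

In the tool's units: 1.5 mm is 0.003, 1 mm is 0.002.

{"fn": "shift_gripper", "kwargs": {"moves": [[[0, 0.002, 0, 0, 0, 0], [0, 0.003, 0, 0, 0, 0], [0, 0.003, 0, 0, 0, 0]]]}}

```text
time_s: 6.5
eef_pos: [618.8, -63.2, 238.3]
ee_rot: [-0.001, 0.708, 0.706, -0.001]
force: [-5.8, -2.2, 0.1]
grip_width: 0.461
grip_force: 72.2
```

{"fn": "shift_gripper", "kwargs": {"moves": [[[0, 0, 0.002, 0, 0, 0], [0, 0, 0.004, 0, 0, 0], [0, 0, 0.004, 0, 0, 0]]]}}

```text
time_s: 6.8
eef_pos: [618.9, -63.2, 237.1]
ee_rot: [-0.001, 0.708, 0.706, -0.001]
force: [-7.9, -1.7, 5.7]
grip_width: 0.46
grip_force: 72.9
```

The jar is against the plate and resting on the worktop. Now releasing.

In the tool's units: -1.5 mm is -0.003.

{"fn": "shift_gripper", "kwargs": {"moves": [[[0, -0.003, 0, 0, 0, 0], [0, -0.003, 0, 0, 0, 0], [0, -0.003, 0, 0, 0, 0], [0, -0.003, 0, 0, 0, 0], [0, -0.003, 0, 0, 0, 0], [0, -0.003, 0, 0, 0, 0], [0, -0.003, 0, 0, 0, 0], [0, -0.003, 0, 0, 0, 0]]], "aperture": 1.0}}

```text
time_s: 7.6
eef_pos: [617.9, -63.1, 236.7]
ee_rot: [0.0, 0.708, 0.706, 0.0]
force: [-0.8, -0.2, 0.8]
grip_width: 1.002
grip_force: 0.0
```

{"fn": "shift_gripper", "kwargs": {"moves": [[[0, 0, -0.04, 0, 0, 0], [0, 0, -0.1, 0, 0, 0], [0, 0, -0.18, 0, 0, 0], [0, -0.06, -0.26, 0, 0, 0], [-0.08, -0.12, -0.3, 0, 0, 0], [-0.16, -0.16, -0.3, 0, 0, 0], [-0.16, -0.16, -0.3, 0, 0, 0], [-0.16, -0.16, -0.3, 0, 0, 0]]]}}

```text
time_s: 8.4
eef_pos: [537.3, -143.5, 386.8]
ee_rot: [0.0, 0.709, 0.705, 0.0]
force: [-0.1, 0.8, -0.0]
grip_width: 0.999
grip_force: 0.0
```

Run:
```python
from h import *
import cv2
a=imaging.capture('scene')[:,:,::-1];c=imaging.calibration('wrist');w=imaging.capture('wrist')[:,:,::-1]
b=imaging.capture('side')[:,:,::-1]
L=np.zeros((600,800,3),np.uint8)
L[:300,:400]=cv2.resize(a[180:330,130:330],(400,300));L[:300,400:]=cv2.resize(b[120:300,300:540],(400,300));L[300:,:400]=cv2.resize(w,(400,300))
cv2.imwrite('pics/end.png',L);cv2.imwrite('pics/wend.png',w)
import json;json.dump({k:np.array(v).tolist() for k,v in c.items()},open('w4.json','w'));print(ctrl.sense()['eef_pos'],ctrl.sense()['force'])
```

```text
[ 538.08016982 -141.9415197   386.38225383] [0.13885524 0.31173426 0.33092672]
```

View pics/end.png

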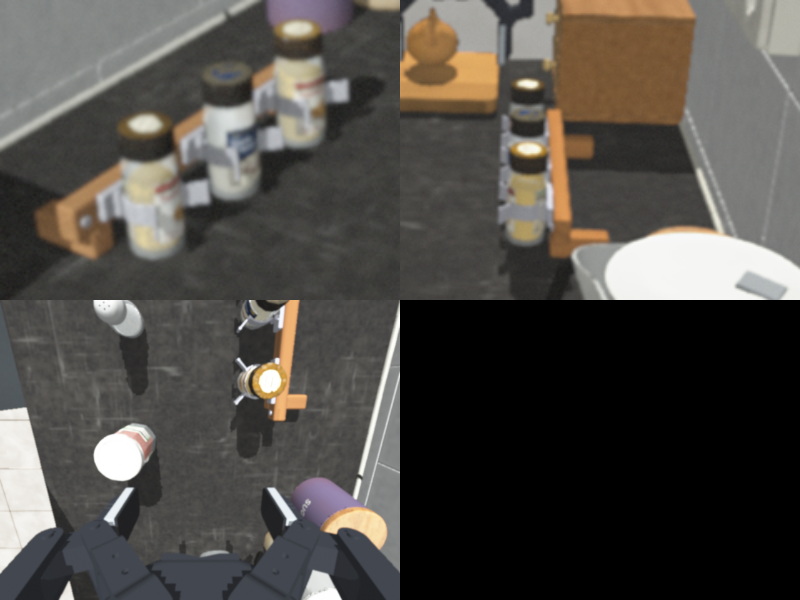

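All three jars are in a row and upright. The placed jar's cap is at about (430,127) in the full wrist frame. I'll check its position, then hand in.

Run:
```python
from h import *
import json
c=json.load(open('w4.json'));p=onz('wrist',430,128,105,c);print(p)
if abs(p[0]-616.5)<5 and abs(p[1]+63)<5: print(job.finish_job())
```

```text
[615.8 -62.  105. ]
the job is handed in; nothing more can be done
None
```

The loose spice jar is clipped upright in the empty clip, pushed in from the front until it met the back plate. It measured about 1 mm from the clip's centre afterwards. The gripper is clear, the two clipped jars look undisturbed, and the job was handed in at about 8.6 s.

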